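# Clamp a skate wheel in the drill vise

### The job

Get this wheel ready for its bearing to be pulled: take the grey wheel that still has its bearing in it and set it down on the bed of the drill vise, bearing side up, between the jaws and centred in front of the V of the fixed jaw. Then wind the crank clockwise until the sliding jaw has pushed the wheel home into the V and grips it firmly, without crushing it. Leave the other things on the counter where they are.

Things in the scene. Friction and masses are not known exactly. Their poses are not given: they have to be found in the camera images.
- vise: Cast drill vise on a round swivel base, bolted to the counter: about 175 mm long, 100 wide, 116 high. Origin on the counter under the swivel centre; +x runs along the screw from crank to fixed jaw, z up. Bed: two flat ways, top 70 mm up, with a 28 mm slot between. Fixed jaw: flat face at x = +45 mm, top 116 mm up, with an upright 120 degree V, 36 mm wide and 10.4 mm deep, in its middle.
- vise_seat (a point): Point on the bed (70 mm above the counter) where the middle of the wheel's underside ends when the wheel is home in the V: 24.2 mm along the vise's +x, on its centre line. Axes as the vise's.
- jaw: Sliding jaw: flat steel face 98 mm wide, 44 mm high, square to the vise's x. Origin at the foot of the face, on the bed; it slides along the vise's +x, 8 mm per clockwise turn of the crank. At the start the jaws stand 62 to 70 mm apart; the sliding jaw just touches a 54 mm wheel that is home in the V at a gap of 47.8 mm (origin at x = -2.8 mm in the vise frame).
- hub (a point): Centre of the crank's hub, on the screw axis, 93 mm above the counter. The nut is in the vise's end plate, so screw, crank and sliding jaw all advance together: the hub lies 90 mm behind the jaw's face (towards -x of the vise) and moves with it.
- crank_grip (a point): Middle of the crank's grip: black revolving handle, a level cylinder 19.6 mm thick and 75 mm long, parallel to the screw, pointing away from the vise. It circles the screw axis at 42 mm radius, its middle 47.5 mm behind the hub (towards -x of the vise). It spins freely on its spindle, so it can stay pinched from above all the way round. At the bottom its centre is 51 mm above the counter.
- crank (a joint): Angle of the screw and crank in rad, counted over full turns, growing clockwise as seen from the crank end (looking along the vise's +x). 0, 2 pi, 4 pi..: grip straight above the axis; pi/2 more: grip to the vise's -y side. Each 2 pi closes the jaws 8 mm; gap = 72 mm - 8 mm x angle / 2 pi. Turning it takes about 6 N at the grip, and 3 N more per 100 N of squeeze. It stays where it is left; let go beyond about 240 N of squeeze, it slips back to that.
- wheel: The grey resin skate wheel to clamp, lying flat: 54 mm diameter, 34 mm high, edges rounded by 3 mm, about 0.12 kg. A steel bearing (22 mm ring, steel shield, 8 mm bore) sits nearly flush in the middle of its top face. Origin at the centre of its underside, z up through the bearing. Springy: 1/12 turn of the crank past first touch squeezes it with about 75 N, 1/6 turn 200 N (firm), 1/4 turn 360 N; 1/3 turn (600 N) crushes it.
- bare_wheel: A like grey wheel, 54 x 34 mm, whose bearing is already out: an empty 22 mm recess in its top. Leave it. Origin at the centre of its underside.
- axle: Rusty steel axle, 200 mm long, 8 mm thick, lying on the counter. Leave it. Origin under its middle, along x.
- bolt_cup: Copper-finish cup of deck bolts, 66 mm wide, 45 mm high. Leave it. Origin at the centre of its underside.
- scraper: Scraper with a worn rubber grip, about 170 mm long, lying flat. Leave it. Origin on the counter near its middle, blade to +x.
- truck: Aluminium skateboard truck standing on its baseplate, axle up: 200 mm across the axle (y), 85 mm long, 72 mm high. Leave it. Origin under the baseplate.
- skate_tool: Flat steel T-shaped skate tool, about 145 mm long, 20 mm high. Leave it. Origin under its middle, along x.
- puller: Lever-action bearing puller, cast, faded yellow enamel, fixed to the counter, base 130 x 100 mm, 335 mm high with its lever. Not used here. Origin under its base.
There are look-alikes about, which are no part of the job. Leave any blue or green look-alike of the wheel alone.

How it is judged:
By the outcome, as a careful person would: the job done as asked, in the order asked, and still so for the second after the job is handed in, with the robot touching nothing.
It also fails if it takes over 61 s, if anything falls off the work surface, if the arm or the gripper's body presses on something with over 40 N, if the wrist force passes 120 N, or if a joint passes its speed limit or range.

### The arm

A 6-joint arm with a two-finger parallel gripper is mounted at the origin on the work surface. World frame = base frame: x ahead of the robot, y to its left, z up, the work surface at z = 0. Lengths are in m, angles in rad, forces in N, time in s.
With the tool pointing down it reaches from about 0.25 to 0.8 m from the base axis. Payload 8.5 kg.
Tool frame: the origin (TCP) lies between the finger pads; the fingertips stand 19 mm ahead of it and the grasp point (between the pads) is the TCP; z points along the fingers, y is the line along which they close (so a half turn about z gives the same grasp; the last joint's range is limited). The gripper opens to 85 mm and grips with 20 to 120 N. Pads are 22 mm wide; open, the fingers measure 114 mm over their backs; the gripper's body (76 mm by 85 mm) begins 54 mm behind the grasp point. The pads swing forward as they close: fully open they stand 13 mm farther back than shut.
Start: joints at [-1.219, 0.238, -0.013, 1.319, 0, 1.571], TCP at [0.181, -0.493, 0.25] pointing down, gripper open.
Joint ranges: [-2.66, 2.66], [-1.03, 1.9], [-1.14, 1.46], [-1.82, 2.27], [-1.45, 1.34], [-3.14, 3.14]. Speed limits (rad/s): [2.22, 2.22, 2.79, 3.14, 3.14, 3.14].

### API

Orientations are given as a 3x3 rotation matrix whose columns are the frame's x, y, z axes.
In Python, from cell import get_state, capture, camera_model, job_done gives the robot as it stands. The module is installed in compiled form; this text tells all that it offers.
- The arm moves only by the tool arm_command, never from a script. Its argument "steps" is a list of rows, each an object of numbers: "jaw": the closure, from -1 (fully open) to 1 (shut); "tx", "ty", "tz": the shift along the world's x, y, z in m; "turn": the turn about the world's z in rad. In form: [{"jaw": .., "tx": .., "ty": .., "tz": .., "turn": ..}, ...]. A call has 1 to 20 rows; each row shifts and turns the commanded pose from where the row before left it; what a row does not reach is not made up. A row lasts 1/12 s, in which the tool goes at most 41.7 mm and 7.16 degrees, less where a joint would pass 70% of its speed; a pose out of reach is approached as far as the arm can. A call with a gripper value outside its range is refused whole. The fingers move at their own pace and stop on an object; "grip_force" is the grip in N (left out, the last holds). Time passes only in rows, so rows that do not move let the fingers close. It gives the time, the measured TCP pose, the force, the opening and the grip force at its end, in the units of the state.
- get_state(): the state, without advancing time (a new reading comes with each control period).
- capture(name): name is "scene" or "top" or "wrist"; returns the picture (480x640x3 uint8, red, green, blue); there is no depth.
- camera_model(name): a dict with "vfov" (degrees; the focal length in pixels is half the picture's height over the tangent of half this angle, whatever the lens; pixels are square), "cx", "cy" (the principal point, pixels), "D" ([k1, k2, p1, p2, k3] as OpenCV has them; the pictures are not rectified), "pose" (4x4, takes a point from camera to world coordinates). Camera axes: x right, y down, z forward; pixel columns grow to the right and rows downward; lengths in m; the calibration is good to about 2 mm. A picture is of the moment at which its call begins: read the wrist's pose just before it. camera_model takes no time and is no camera call; for the wrist camera it gives the pose at the moment of the call.
- job_done(): hands the job in; it is judged then, once.
The state is a dict: "time": time; "joint_positions": joint angles; "joint_vel": joint speeds; "joint_torque": joint torques, N m; "tcp_pos": TCP position; "tcp_rot": TCP orientation; "force": force on the tool from outside, world axes, zero at the start; "ft_torque": the same for the moment, N m; "opening": opening from 0.0 (shut) to 1.0 (fully open); "gripper_force": force on a finger pad.
Only numpy, scipy, OpenCV 4.12 (cv2) and the standard library are available. Lean on these libraries where they do the work, as an engineer would, in place of code of your own. Each camera call takes 0.05 s, during which the arm holds its last target. There are 200 camera calls.

## Working session

There is one attempt and no reset: what is moved stays moved. The work goes in short steps, Python scripts to look and compute and a tool call to move; the robot and the scene stay as the last step left them, time stands still between calls to the robot, and variables do not carry over. Pictures are saved under pics/ and viewed, at most 10 in all, crops included, and the job is handed in when it is done.

Besides the shell and the picture viewer there is one more tool, called after "Call:" as name(argument=value, ...), one argument or row to a line, values as JSON. arm_command: Moves the arm, as the interface text tells. Its arguments: {"type":"object","properties":{"steps":{"type":"array","items":{"type":"object","properties":{"jaw":{"type":"number"},"tx":{"type":"number"},"ty":{"type":"number"},"tz":{"type":"number"},"turn":{"type":"number"}}}},"grip_force":{"type":"number"}},"required":["steps"]}

```bash
mkdir -p pics
cat > h.py <<'E'
import numpy as np, cv2
from cell import *
def K(m):
    f=240/np.tan(np.radians(m['vfov'])/2); return np.array([[f,0,m['cx']],[0,f,m['cy']],[0,0,1.]])
def ray(m,uv):
    p=cv2.undistortPoints(np.array([[uv]],float),K(m),np.array(m['D'],float))[0,0]
    T=np.array(m['pose']); return T[:3,3],T[:3,:3]@np.array([p[0],p[1],1])
def atz(m,uv,z):
    o,d=ray(m,uv); return o+d*(z-o[2])/d[2]
def tri(obs):
    A=np.zeros((3,3));b=np.zeros(3)
    for m,uv in obs:
        o,d=ray(m,uv);d=d/np.linalg.norm(d);P=np.eye(3)-np.outer(d,d);A+=P;b+=P@o
    x=np.linalg.solve(A,b); return x
def proj(m,X):
    T=np.linalg.inv(np.array(m['pose'])); X=np.atleast_2d(X)@T[:3,:3].T+T[:3,3]
    return cv2.projectPoints(X,np.zeros(3),np.zeros(3),K(m),np.array(m['D'],float))[0][:,0]
def save(img,n): cv2.imwrite('pics/'+n,img[...,::-1])
E
python3 - <<'E'
from h import *
for n in('scene','top'):
    save(capture(n),n+'.png'); m=camera_model(n); print(n,m['vfov'],m['D'],np.round(m['pose'],3).tolist())
s=get_state();print(s['time'],s['tcp_pos'],s['tcp_rot'])
E
```

```text
scene 44.77378764779686 [-0.13819967  0.          0.          0.          0.        ] [[-0.735, 0.449, -0.507, 1.212], [0.678, 0.496, -0.543, 0.746], [0.008, -0.743, -0.669, 1.02], [0.0, 0.0, 0.0, 1.0]]
top 44.59802273036275 [-0.12664786  0.          0.          0.          0.        ] [[-0.006, -0.991, 0.137, 0.356], [-1.0, 0.007, 0.011, 0.03], [-0.012, -0.137, -0.991, 1.415], [0.0, 0.0, 0.0, 1.0]]
0.1 [ 0.18079679 -0.49251599  0.24973938] [[ 9.38749942e-01  3.44598815e-01 -4.50593627e-04]
 [ 3.44599109e-01 -9.38749164e-01  1.20900983e-03]
 [-6.37103509e-06 -1.29023207e-03 -9.99999168e-01]]
```

View pics/scene.png

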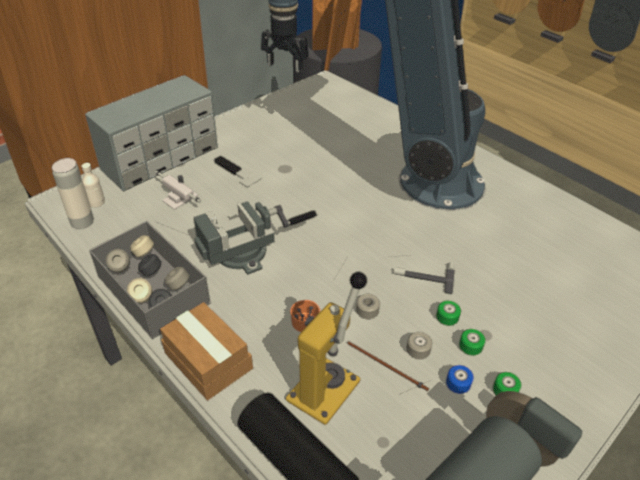

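View pics/top.png

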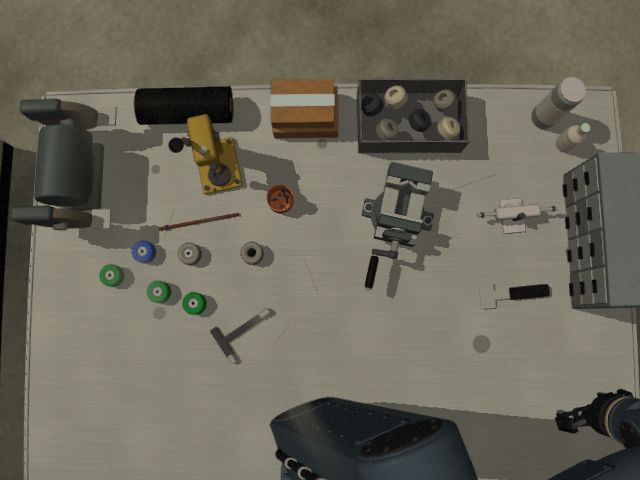

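Two grey wheels are candidates: top (189,253) = scene (419,345), and top (251,253) = scene (368,305). The first seems to have a light metal ring in it and the second a dark recess. I'll confirm this in one enlarged crop, together with the vise.

Run:
```python
import cv2,numpy as np
t=cv2.imread('pics/top.png');s=cv2.imread('pics/scene.png')
a=cv2.resize(t[228:278,164:279],(800-400,174),interpolation=3)
b=cv2.resize(s[285:365,345:445],(400,320),interpolation=3)
v=cv2.resize(t[155:295,355:440],(364,600),interpolation=3)
o=np.zeros((600,800,3),np.uint8);o[:174,:400]=a;o[180:500,:400]=b;o[:,410:774]=v
cv2.imwrite('pics/crop.png',o)
```

```text
(no output)
```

View pics/crop.png

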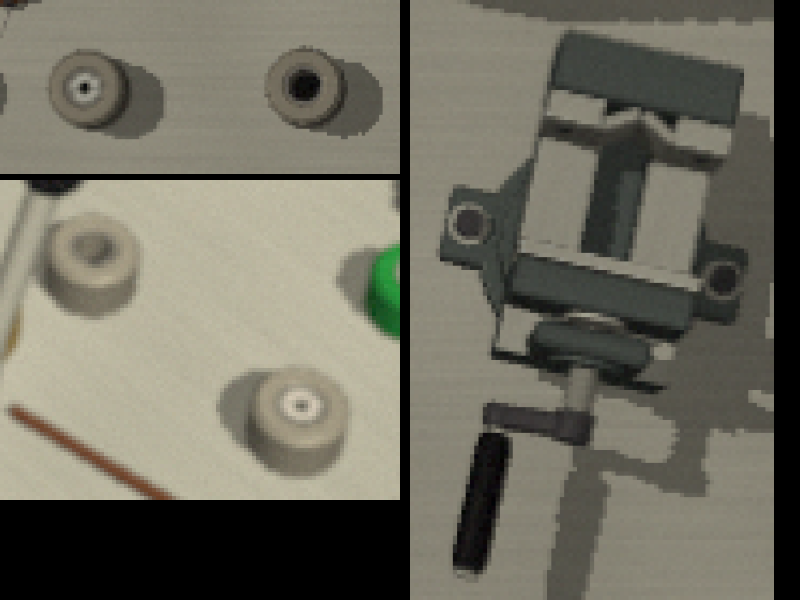

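Confirmed: the wheel at top (188.4,253.0) / scene (420.2,341.3) has the light steel ring with a bore, so it is the one to take. The other grey wheel is an empty dark recess and stays. Next I measure the wheel and fit the vise pose.

```bash
cat > fit.py <<'E'
from h import *
from scipy.optimize import least_squares
def pts(p):
    x,y,th,g,a=p; j=45-g; c=(72-g)/8*2*np.pi if a is None else a
    h=j-90; gy=-42*np.sin(c); gz=93+42*np.cos(c)
    V=np.array([[j,49,114],[j,-49,114],[45,18,116],[45,-18,116],[h-10,gy,gz],[h-85,gy,gz]])/1e3
    R=np.array([[np.cos(th),-np.sin(th),0],[np.sin(th),np.cos(th),0],[0,0,1]])
    return V@R.T+[x,y,0]
E
python3 - <<'E'
from fit import *
mt,ms=camera_model('top'),camera_model('scene')
w=tri([(mt,(188.4,253)),(ms,(420.2,341.3))]);print('wheel',w, 'reproj',proj(mt,w),proj(ms,w))
print('atz34',atz(mt,(188.4,253),.034),atz(ms,(420.2,341.3),.034))
cr=np.array([[527,240],[705,281],[606,124],[682,142],[494,434],[465,572]],float)
uv=np.c_[355+(cr[:,0]-410)/4.282,155+cr[:,1]/4.286]
f=lambda p:(proj(mt,pts(list(p)+[None]))-uv).ravel()
x0=atz(mt,(400,200),.1)
for g0 in (64,66,68):
    r=least_squares(f,[x0[0],x0[1],-.2,g0],loss='soft_l1',x_scale=[.01,.01,.1,1]);print(np.round(r.x,4),r.cost,np.round(r.fun,1))
print(np.round(proj(ms,pts(list(r.x)+[None])),1))
print(np.round(np.array(camera_model('wrist')['pose']),3).tolist())
E
```

```text
wheel [0.52155046 0.34153894 0.02941117] reproj [[188.24565205 253.11353686]] [[419.98482082 341.28636589]]
atz34 [0.52127431 0.34013721 0.034     ] [0.52443703 0.34374818 0.034     ]
[ 0.6149 -0.1681 -0.2381 66.4823] 2.9378527156080456 [-0.5 -0.5  0.2 -0.3  0.6  1.5 -1.7  0.9  0.5 -0.2  0.1 -0.6]
[ 0.6149 -0.1681 -0.2381 66.4824] 2.9378527169338735 [-0.5 -0.5  0.2 -0.3  0.6  1.5 -1.7  0.9  0.5 -0.2  0.1 -0.6]
[ 0.6149 -0.1681 -0.2381 66.4824] 2.9378527138728616 [-0.5 -0.5  0.2 -0.3  0.6  1.5 -1.7  0.9  0.5 -0.2  0.1 -0.6]
[[253.2 224.6]
 [236.9 201.9]
 [222.2 225.2]
 [216.6 216.6]
 [289.1 220.8]
 [315.4 211.6]]
[[0.344, -0.9, -0.267, 0.249], [-0.939, -0.33, -0.097, -0.468], [-0.001, 0.284, -0.959, 0.373], [0.0, 0.0, 0.0, 1.0]]
```

Call:
arm_command(
  steps=[
    {"jaw": -1,"tx": 0.01,"ty": 0.008,"tz": 0.01,"turn": 0.124},
    {"jaw": -1,"tx": 0.021,"ty": 0.017,"tz": 0.01,"turn": 0.124},
    {"jaw": -1,"tx": 0.022,"ty": 0.017,"tz": 0.01,"turn": 0.124},
  ],
)

```text
time: 0.35
tcp_pos: [0.2337, -0.4504, 0.2801]
tcp_rot: [[0.747, 0.665, -0.001], [0.665, -0.747, 0.001], [0.0, -0.001, -1.0]]
force: [1.2, -0.6, -0.1]
opening: 1.0
gripper_force: 0.0
```

```bash
python3 -c "
from cell import *
s=get_state();print(s['joint_positions'],s['tcp_pos'],s['tcp_rot'])"
```

```text
[-1.09207682e+00  2.00706394e-01  1.30847775e-02  1.38463885e+00
 -7.35643275e-05  1.32179334e+00] [ 0.23371133 -0.45037036  0.28007104] [[ 7.46691340e-01  6.65170276e-01 -7.39741279e-04]
 [ 6.65170624e-01 -7.46690323e-01  1.26566409e-03]
 [ 2.89524479e-04 -1.43711459e-03 -9.99998925e-01]]
```

Call:
arm_command(
  steps=[
    {"tx": 0.0203,"ty": 0.0158,"tz": 0.001,"turn": 0.121},
    {"tx": 0.0203,"ty": 0.0158,"tz": 0.001,"turn": 0.121},
    {"tx": 0.0203,"ty": 0.0158,"tz": 0.001,"turn": 0.121},
    {"tx": 0.0203,"ty": 0.0158,"tz": 0.001,"turn": 0.121},
    {"tx": 0.0203,"ty": 0.0158,"tz": 0.001,"turn": 0.121},
    {"tx": 0.0203,"ty": 0.0158,"tz": 0.001,"turn": 0.121},
    {"tx": 0.0203,"ty": 0.0158,"tz": 0.001,"turn": 0.121},
    {"tx": 0.0203,"ty": 0.0158,"tz": 0.001,"turn": 0.121},
    {"tx": 0.0203,"ty": 0.0158,"tz": 0.001,"turn": 0.121},
    {"tx": 0.0203,"ty": 0.0158,"tz": 0.001,"turn": 0.121},
    {"tx": 0.0203,"ty": 0.0158,"tz": 0.001,"turn": 0.121},
    {"tx": 0.0203,"ty": 0.0158,"tz": 0.001,"turn": 0.121},
    {"tx": 0.0203,"ty": 0.0158,"tz": 0.001,"turn": 0.121},
    {"tx": 0.0203,"ty": 0.0158,"tz": 0.001,"turn": 0.121},
    {"tx": 0.0203,"ty": 0.0158,"tz": 0.001,"turn": 0.121},
    {"tx": 0.0203,"ty": 0.0158,"tz": 0.001,"turn": 0.121},
    {"tx": 0.0203,"ty": 0.0158,"tz": 0.001,"turn": 0.121},
    {"tx": 0.0203,"ty": 0.0158,"tz": 0.001,"turn": 0.121},
    {"tx": 0},
    {"tx": 0},
  ],
)

```text
invalid input at $.steps[0]: expected keys jaw, tx, ty, tz, turn
```

Run:
```python
from h import *
import pickle
m=camera_model('wrist');i=capture('wrist');save(i,'wv.png');pickle.dump(m,open('wv.pkl','wb'))
from fit import *
print(np.round(proj(m,pts([.6149,-.1681,-.2381,66.48,None]))),m['vfov'],np.round(m['pose'],3).tolist())
```

```text
[[  313. -1081.]
 [  437.  -671.]
 [  518. -1188.]
 [  556. -1000.]
 [  174.  -574.]
 [   77.  -448.]] 67.04385429970505 [[0.665, -0.716, -0.213, 0.288], [-0.747, -0.638, -0.188, -0.402], [-0.001, 0.284, -0.959, 0.403], [0.0, 0.0, 0.0, 1.0]]
```

View pics/wv.png

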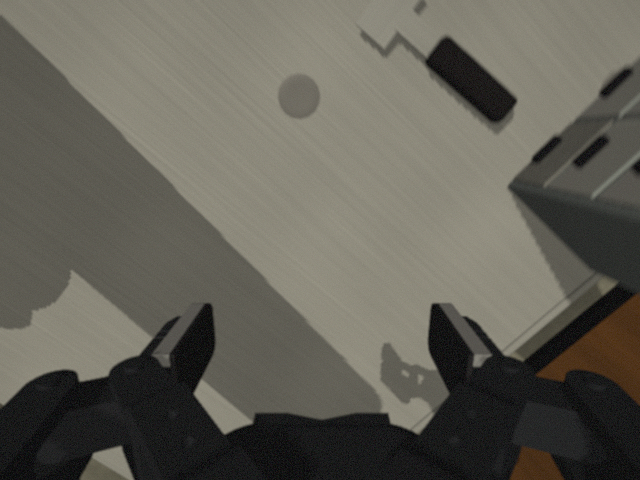

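That move was refused because every key is required. The wrist picture only shows counter and scraper (about 470,80). I'll resend it in full.

Call:
arm_command(
  steps=[
    {"jaw": -1,"tx": 0.0198,"ty": 0.016,"tz": 0.001,"turn": 0.121},
    {"jaw": -1,"tx": 0.0198,"ty": 0.016,"tz": 0.001,"turn": 0.121},
    {"jaw": -1,"tx": 0.0198,"ty": 0.016,"tz": 0.001,"turn": 0.121},
    {"jaw": -1,"tx": 0.0198,"ty": 0.016,"tz": 0.001,"turn": 0.121},
    {"jaw": -1,"tx": 0.0198,"ty": 0.016,"tz": 0.001,"turn": 0.121},
    {"jaw": -1,"tx": 0.0198,"ty": 0.016,"tz": 0.001,"turn": 0.121},
    {"jaw": -1,"tx": 0.0198,"ty": 0.016,"tz": 0.001,"turn": 0.121},
    {"jaw": -1,"tx": 0.0198,"ty": 0.016,"tz": 0.001,"turn": 0.121},
    {"jaw": -1,"tx": 0.0198,"ty": 0.016,"tz": 0.001,"turn": 0.121},
    {"jaw": -1,"tx": 0.0198,"ty": 0.016,"tz": 0.001,"turn": 0.121},
    {"jaw": -1,"tx": 0.0198,"ty": 0.016,"tz": 0.001,"turn": 0.121},
    {"jaw": -1,"tx": 0.0198,"ty": 0.016,"tz": 0.001,"turn": 0.121},
    {"jaw": -1,"tx": 0.0198,"ty": 0.016,"tz": 0.001,"turn": 0.121},
    {"jaw": -1,"tx": 0.0198,"ty": 0.016,"tz": 0.001,"turn": 0.121},
    {"jaw": -1,"tx": 0.0198,"ty": 0.016,"tz": 0.001,"turn": 0.121},
    {"jaw": -1,"tx": 0.0198,"ty": 0.016,"tz": 0.001,"turn": 0.121},
    {"jaw": -1,"tx": 0.0198,"ty": 0.016,"tz": 0.001,"turn": 0.121},
    {"jaw": -1,"tx": 0.0198,"ty": 0.016,"tz": 0.001,"turn": 0.121},
    {"jaw": -1,"tx": 0,"ty": 0,"tz": 0,"turn": 0},
    {"jaw": -1,"tx": 0,"ty": 0,"tz": 0,"turn": 0},
  ],
)

```text
time: 2.07
tcp_pos: [0.5909, -0.1619, 0.2973]
tcp_rot: [[-0.972, 0.237, -0.001], [0.237, 0.972, 0.0], [0.001, -0.0, -1.0]]
force: [0.2, -0.4, -1.8]
opening: 0.995
gripper_force: 0.0
```

Run:
```python
from fit import *
import pickle
m=camera_model('wrist');i=capture('wrist');save(i,'wv2.png');pickle.dump(m,open('wv.pkl','wb'))
print(np.round(proj(m,pts([.6149,-.1681,-.2381,66.48,None]))),m['vfov'],np.round(m['pose'],3).tolist())
```

```text
[[377. 225.]
 [264. 225.]
 [340. 296.]
 [301. 296.]
 [365. 106.]
 [368.   8.]] 67.04385429970505 [[0.237, 0.932, 0.273, 0.522], [0.972, -0.227, -0.068, -0.145], [-0.001, 0.281, -0.96, 0.421], [0.0, 0.0, 0.0, 1.0]]
```

View pics/wv2.png

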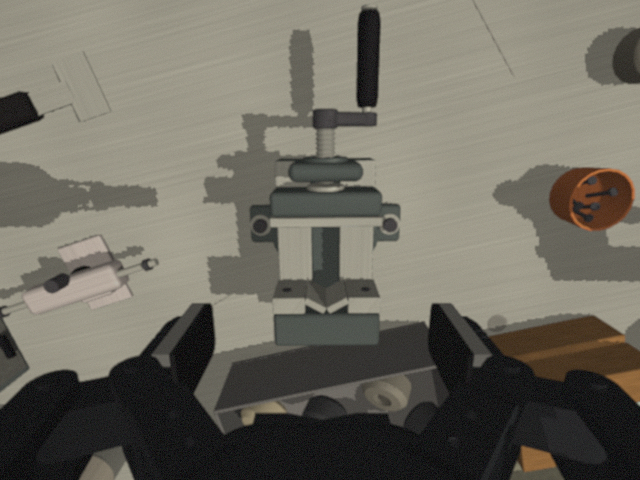

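Run:
```python
import cv2
i=cv2.imread('pics/wv2.png')
cv2.imwrite('pics/z.png',cv2.resize(i[200:350,225:425],(800,600),interpolation=cv2.INTER_CUBIC))
```

```text
(no output)
```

View pics/z.png

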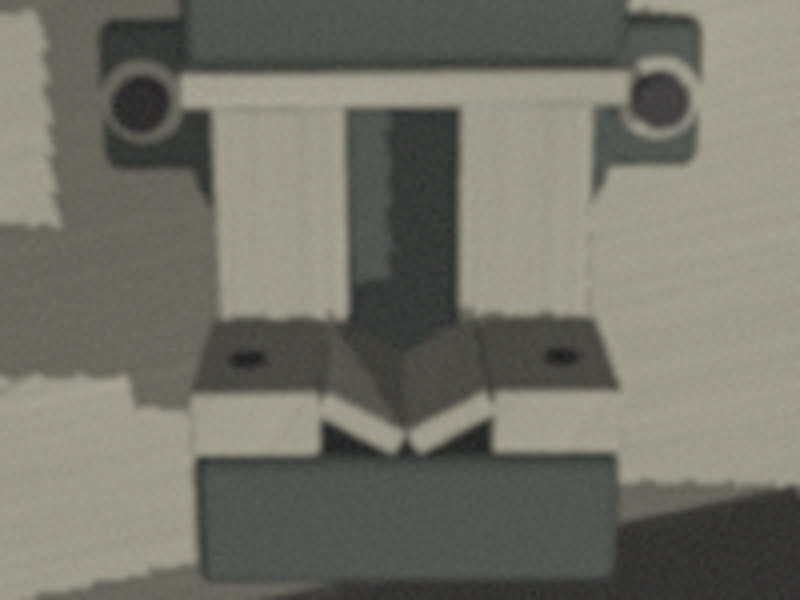

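```bash
cat >> fit.py <<'E'
def pts2(p):
    x,y,th,g=p[:4]; P=pts([x,y,th,g,p[4]])
    V=np.array([[55.4,0,116],[45,14,70],[45,-14,70]])/1e3
    R=np.array([[np.cos(th),-np.sin(th),0],[np.sin(th),np.cos(th),0],[0,0,1]])
    return np.r_[P,V@R.T+[x,y,0]]
E
python3 - <<'E'
from fit import *
import pickle
m=pickle.load(open('wv.pkl','rb'));mt=camera_model('top')
uw=np.array([[382.25,227],[270.25,227],[348,298],[305.75,298.5],[367,107],[369,8],[326.25,307.5],[339.5,279.5],[312.5,279.5]])
cr=np.array([[527,240],[705,281],[606,124],[682,142],[494,434],[465,572]],float)
ut=np.c_[355+(cr[:,0]-410)/4.282,155+cr[:,1]/4.286]
def f(p,q=None):
    q=p if len(p)==5 else list(p)+[None]
    a=proj(m,pts2(q))-uw; b=proj(mt,pts2(q)[:6])-ut
    return np.r_[a.ravel(),b.ravel()]
for x0 in ([.615,-.168,-.238,66.],[.615,-.168,-.238,66.,4.7]):
    r=least_squares(f,x0,loss='soft_l1',x_scale=[.01,.01,.1,1,.1][:len(x0)]);print(np.round(r.x,4),(72-r.x[3])/8*2*np.pi,r.cost);print(np.round(r.fun,1))
# wrist only heights check: triangulate V corners, handle end
for k in (0,1,2,3,4,5): print(k,np.round(tri([(m,uw[k]),(mt,ut[k])]),4))
g=lambda p:f(p)[:18]
r=least_squares(g,[.615,-.168,-.238,66.,4.7],loss='soft_l1',x_scale=[.01,.01,.1,1,.1]);print(np.round(r.x,4),np.round(r.fun,1))
E
```

```text
[ 0.6173 -0.1642 -0.221  66.4735] 4.3405058497328195 13.01318938121974
[-0.8 -1.2 -1.3  0.8 -2.1 -0.5  0.9 -0.4  0.2 -0.4 -0.   1.3  0.2  0.6
 -0.3 -0.9 -0.2 -0.5 -2.1 -1.2 -1.3 -1.6 -1.4  0.6 -3.7 -0.3 -0.4 -0.8
 -0.2 -1.1]
[ 0.6177 -0.1643 -0.2226 67.4944  4.3218] 3.5387036090962503 12.213647290176132
[-0.6 -1.7 -1.3  0.  -2.1 -0.1  0.9 -0.   0.1 -1.  -0.   0.8  0.2  1.
 -0.3 -0.5 -0.2 -0.1 -2.2 -0.9 -1.4 -1.3 -1.4  0.4 -3.7 -0.5 -0.5 -0.5
 -0.3 -0.8]
0 [ 0.6002 -0.1138  0.1398]
1 [ 0.5769 -0.2014  0.149 ]
2 [ 0.6634 -0.1565  0.1243]
3 [ 0.6538 -0.1947  0.1257]
4 [ 0.5067 -0.1     0.0756]
5 [ 0.4323 -0.083   0.0759]
[ 0.6178 -0.1639 -0.2235 67.1726  4.3074] [-0.2 -1.4 -0.8  0.3 -1.8 -0.1  1.2 -0.1  0.2 -0.5  0.2  1.5  0.5  1.
 -0.  -0.5  0.1 -0.2]
```

The zoom shows the jaw face ends at (270,227) and (382,227), the V apex at (326,307.5) and the handle from (367,107) to (369,8). The fit gives the vise at (0.6175,-0.164), yaw -0.222, gap about 66.5 mm. The handle triangulates to z≈76 mm, which agrees with the crank at about 4.31 rad. Now I move above the wheel for a close look.

Call:
arm_command(
  steps=[
    {"jaw": -1,"tx": -0.005,"ty": 0.036,"tz": -0.003,"turn": 0.018},
    {"jaw": -1,"tx": -0.005,"ty": 0.036,"tz": -0.007,"turn": 0},
    {"jaw": -1,"tx": -0.005,"ty": 0.036,"tz": -0.007,"turn": 0},
    {"jaw": -1,"tx": -0.005,"ty": 0.036,"tz": -0.007,"turn": 0},
    {"jaw": -1,"tx": -0.005,"ty": 0.036,"tz": -0.007,"turn": 0},
    {"jaw": -1,"tx": -0.005,"ty": 0.036,"tz": -0.007,"turn": 0},
    {"jaw": -1,"tx": -0.005,"ty": 0.036,"tz": -0.007,"turn": 0},
    {"jaw": -1,"tx": -0.005,"ty": 0.036,"tz": -0.007,"turn": 0},
    {"jaw": -1,"tx": -0.005,"ty": 0.036,"tz": -0.007,"turn": 0},
    {"jaw": -1,"tx": -0.005,"ty": 0.036,"tz": -0.007,"turn": 0},
    {"jaw": -1,"tx": -0.005,"ty": 0.036,"tz": -0.007,"turn": 0},
    {"jaw": -1,"tx": -0.005,"ty": 0.036,"tz": -0.007,"turn": 0},
    {"jaw": -1,"tx": -0.005,"ty": 0.036,"tz": -0.007,"turn": 0},
    {"jaw": -1,"tx": -0.005,"ty": 0.036,"tz": -0.007,"turn": 0},
    {"jaw": -1,"tx": 0,"ty": 0,"tz": 0,"turn": 0},
    {"jaw": -1,"tx": 0,"ty": 0,"tz": 0,"turn": 0},
  ],
)

```text
time: 3.45
tcp_pos: [0.5195, 0.3416, 0.2036]
tcp_rot: [[-0.976, 0.22, -0.001], [0.22, 0.976, -0.001], [0.001, -0.001, -1.0]]
force: [0.5, -0.5, -0.6]
opening: 1.001
gripper_force: 0.0
```

Run:
```python
from h import *
import pickle
m=camera_model('wrist');i=capture('wrist');save(i,'ww.png');pickle.dump(m,open('ww.pkl','wb'))
p=proj(m,[[.5216,.3415,.034]])[0];print(p,get_state()['tcp_pos'])
u,v=p.astype(int)
c=i[max(v-75,0):v+75,u-100:u+100]; save(cv2.resize(c,None,fx=4,fy=4,interpolation=cv2.INTER_CUBIC),'ww4.png');print(u-100,max(v-75,0),c.shape)
```

```text
[321.68100401 227.52488951] [0.51993943 0.34053555 0.20404476]
221 152 (150, 200, 3)
```

View pics/ww4.png

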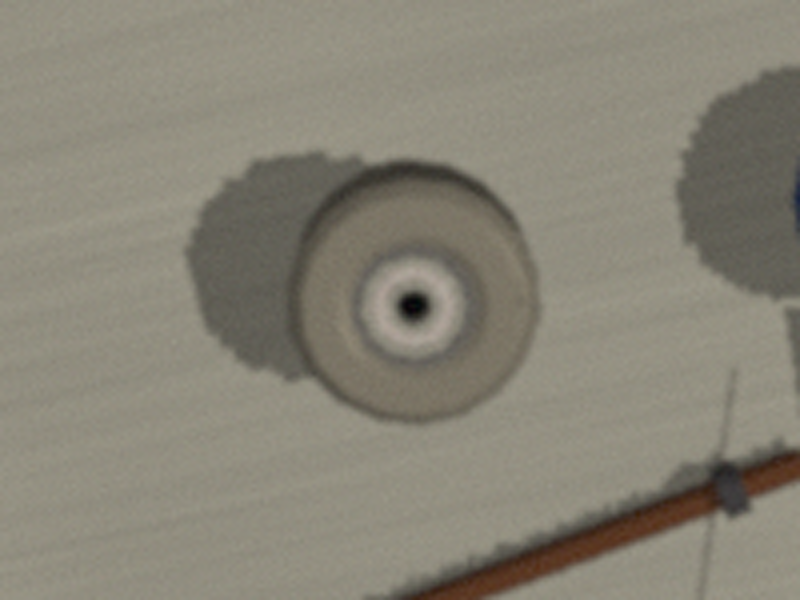

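The bore centre is at (324.3,228.3), 2.6 px from the prediction, which puts the wheel at about (0.5227,0.3434), top near 34 mm. It is the wheel with the bearing. I'll descend and grasp.

Call:
arm_command(
  steps=[
    {"jaw": -1,"tx": 0.0028,"ty": 0.003,"tz": -0.03,"turn": 0},
    {"jaw": -1,"tx": 0,"ty": 0,"tz": -0.035,"turn": 0},
    {"jaw": -1,"tx": 0,"ty": 0,"tz": -0.035,"turn": 0},
    {"jaw": -1,"tx": 0,"ty": 0,"tz": -0.03,"turn": 0},
    {"jaw": -1,"tx": 0,"ty": 0,"tz": -0.03,"turn": 0},
    {"jaw": -1,"tx": 0,"ty": 0,"tz": -0.02,"turn": 0},
    {"jaw": -1,"tx": 0,"ty": 0,"tz": 0,"turn": 0},
    {"jaw": -1,"tx": 0,"ty": 0,"tz": 0,"turn": 0},
    {"jaw": 1,"tx": 0,"ty": 0,"tz": 0,"turn": 0},
    {"jaw": 1,"tx": 0,"ty": 0,"tz": 0,"turn": 0},
    {"jaw": 1,"tx": 0,"ty": 0,"tz": 0,"turn": 0},
    {"jaw": 1,"tx": 0,"ty": 0,"tz": 0,"turn": 0},
    {"jaw": 1,"tx": 0,"ty": 0,"tz": 0,"turn": 0},
    {"jaw": 1,"tx": 0,"ty": 0,"tz": 0,"turn": 0},
    {"jaw": 1,"tx": 0,"ty": 0,"tz": 0,"turn": 0},
    {"jaw": 1,"tx": 0,"ty": 0,"tz": 0,"turn": 0},
  ],
  grip_force=40,
)

```text
time: 4.83
tcp_pos: [0.5243, 0.3444, 0.0266]
tcp_rot: [[-0.975, 0.22, 0.003], [0.22, 0.975, 0.001], [-0.003, 0.002, -1.0]]
force: [-0.9, -2.5, 7.9]
opening: 0.614
gripper_force: 41.4
```

Call:
arm_command(
  steps=[
    {"jaw": 1,"tx": 0,"ty": 0,"tz": 0.015,"turn": 0},
    {"jaw": 1,"tx": 0,"ty": 0,"tz": 0.03,"turn": 0},
    {"jaw": 1,"tx": 0,"ty": 0,"tz": 0.035,"turn": 0},
    {"jaw": 1,"tx": 0.001,"ty": -0.005,"tz": 0.035,"turn": 0},
    {"jaw": 1,"tx": 0.003,"ty": -0.015,"tz": 0.035,"turn": 0},
    {"jaw": 1,"tx": 0.006,"ty": -0.029,"tz": 0.025,"turn": 0},
    {"jaw": 1,"tx": 0.0075,"ty": -0.0365,"tz": 0.01,"turn": 0},
    {"jaw": 1,"tx": 0.0075,"ty": -0.0365,"tz": 0,"turn": 0},
    {"jaw": 1,"tx": 0.0075,"ty": -0.0365,"tz": 0,"turn": 0},
    {"jaw": 1,"tx": 0.0075,"ty": -0.0365,"tz": 0,"turn": 0},
    {"jaw": 1,"tx": 0.0075,"ty": -0.0365,"tz": 0,"turn": 0},
    {"jaw": 1,"tx": 0.0075,"ty": -0.0365,"tz": 0,"turn": 0},
    {"jaw": 1,"tx": 0.0075,"ty": -0.0365,"tz": 0,"turn": 0},
    {"jaw": 1,"tx": 0.0075,"ty": -0.0365,"tz": 0,"turn": 0},
    {"jaw": 1,"tx": 0.0075,"ty": -0.0365,"tz": 0,"turn": 0},
    {"jaw": 1,"tx": 0.0075,"ty": -0.0365,"tz": 0,"turn": 0},
    {"jaw": 1,"tx": 0.0075,"ty": -0.0365,"tz": 0,"turn": 0},
    {"jaw": 1,"tx": 0.006,"ty": -0.0245,"tz": 0,"turn": 0},
    {"jaw": 1,"tx": 0,"ty": 0,"tz": 0,"turn": 0},
    {"jaw": 1,"tx": 0,"ty": 0,"tz": 0,"turn": 0},
  ],
)

```text
time: 6.5
tcp_pos: [0.6216, -0.1322, 0.2098]
tcp_rot: [[-0.975, 0.223, 0.001], [0.223, 0.975, -0.0], [-0.001, 0.0, -1.0]]
force: [0.5, 0.2, -0.6]
opening: 0.615
gripper_force: 42.6
```

Call:
arm_command(
  steps=[
    {"jaw": 1,"tx": 0.0045,"ty": -0.017,"tz": -0.005,"turn": 0},
    {"jaw": 1,"tx": 0.004,"ty": -0.017,"tz": -0.02,"turn": 0},
    {"jaw": 1,"tx": 0,"ty": 0,"tz": -0.03,"turn": 0},
    {"jaw": 1,"tx": 0,"ty": 0,"tz": 0,"turn": 0},
    {"jaw": 1,"tx": 0,"ty": 0,"tz": 0,"turn": 0},
    {"jaw": 1,"tx": 0,"ty": 0,"tz": 0,"turn": 0},
  ],
)

```text
time: 7.0
tcp_pos: [0.6304, -0.1639, 0.1557]
tcp_rot: [[-0.976, 0.219, 0.001], [0.219, 0.976, -0.0], [-0.001, 0.0, -1.0]]
force: [0.4, 0.7, 0.0]
opening: 0.617
gripper_force: 42.6
```

Run:
```python
from fit import *
import pickle
m=camera_model('wrist');i=capture('wrist');pickle.dump(m,open('wh.pkl','wb'));s=get_state();print(s['tcp_pos'])
th=-.2215;R=np.array([[np.cos(th),-np.sin(th),0],[np.sin(th),np.cos(th),0],[0,0,1]]);O=np.array([.6175,-.164,0])
w=s['tcp_pos']-np.array([0,0,.0266-.034])
V=np.array([[45-66.5,49,114],[45-66.5,-49,114],[45,18,116],[45,-18,116],[55.4,0,116],[45-66.5-90,0,93]])/1e3@R.T+O
p=proj(m,np.r_[V,[w]]);print(np.round(p,1))
save(i,'wh.png')
```

```text
[ 0.63083728 -0.1640808   0.15622834]
[[419.7 218.7]
 [208.9 218.5]
 [350.1 346.6]
 [279.7 346.5]
 [314.9 364.2]
 [314.2  11.7]
 [320.  342.6]]
```

View pics/wh.png

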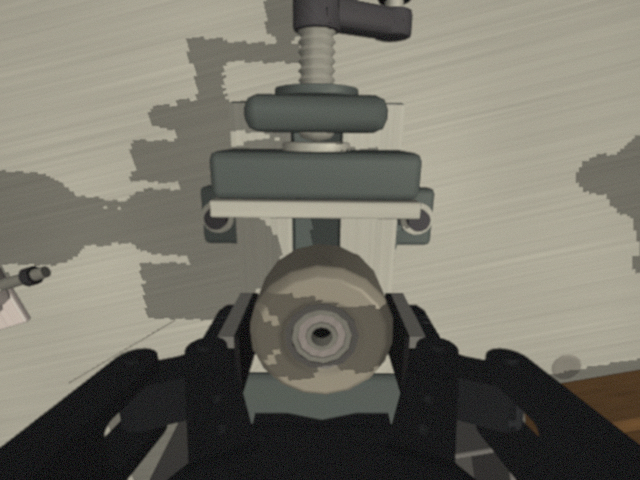

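The view shows the wheel held with its bore at (321,334). The sliding-jaw ends are at (210,217) and (420,217), within 1.5 px of the model. The wheel needs about 2.5 mm towards the vise's -y and 1.5 mm towards +x, and then it can go down.

Call:
arm_command(
  steps=[
    {"jaw": 1,"tx": 0.001,"ty": -0.0027,"tz": 0,"turn": 0},
    {"jaw": 1,"tx": 0,"ty": 0,"tz": -0.015,"turn": 0},
    {"jaw": 1,"tx": 0,"ty": 0,"tz": -0.02,"turn": 0},
    {"jaw": 1,"tx": 0,"ty": 0,"tz": -0.012,"turn": 0},
    {"jaw": 1,"tx": 0,"ty": 0,"tz": -0.006,"turn": 0},
    {"jaw": 1,"tx": 0,"ty": 0,"tz": -0.003,"turn": 0},
    {"jaw": 1,"tx": 0,"ty": 0,"tz": 0,"turn": 0},
    {"jaw": 1,"tx": 0,"ty": 0,"tz": 0,"turn": 0},
  ],
)

```text
time: 7.72
tcp_pos: [0.6317, -0.1676, 0.0993]
tcp_rot: [[-0.976, 0.22, 0.001], [0.22, 0.976, -0.0], [-0.001, -0.0, -1.0]]
force: [-0.0, 1.3, -1.0]
opening: 0.618
gripper_force: 42.6
```

Call:
arm_command(
  steps=[
    {"jaw": 1,"tx": 0,"ty": 0.0003,"tz": -0.0015,"turn": 0},
    {"jaw": 1,"tx": 0,"ty": 0,"tz": -0.001,"turn": 0},
    {"jaw": 1,"tx": 0,"ty": 0,"tz": 0,"turn": 0},
  ],
)

```text
time: 7.97
tcp_pos: [0.6316, -0.1673, 0.0967]
tcp_rot: [[-0.976, 0.22, 0.001], [0.22, 0.976, -0.0], [-0.002, -0.0, -1.0]]
force: [-1.1, -0.4, 2.1]
opening: 0.615
gripper_force: 43.0
```

Call:
arm_command(
  steps=[
    {"jaw": 0,"tx": 0,"ty": 0,"tz": 0,"turn": 0},
    {"jaw": -0.5,"tx": 0,"ty": 0,"tz": 0,"turn": 0},
    {"jaw": -1,"tx": 0,"ty": 0,"tz": 0,"turn": 0},
    {"jaw": -1,"tx": 0,"ty": 0,"tz": 0,"turn": 0},
    {"jaw": -1,"tx": 0,"ty": 0,"tz": 0,"turn": 0},
    {"jaw": -1,"tx": 0,"ty": 0,"tz": 0.005,"turn": 0},
    {"jaw": -1,"tx": 0,"ty": 0,"tz": 0.02,"turn": 0},
    {"jaw": -1,"tx": 0,"ty": 0,"tz": 0.035,"turn": 0},
    {"jaw": -1,"tx": -0.01,"ty": 0.005,"tz": 0.035,"turn": 0},
    {"jaw": -1,"tx": -0.02,"ty": 0.01,"tz": 0.025,"turn": 0},
    {"jaw": -1,"tx": -0.02,"ty": 0.01,"tz": 0,"turn": 0},
    {"jaw": -1,"tx": 0,"ty": 0,"tz": 0,"turn": 0},
    {"jaw": -1,"tx": 0,"ty": 0,"tz": 0,"turn": 0},
  ],
)

```text
time: 9.05
tcp_pos: [0.5807, -0.1419, 0.2169]
tcp_rot: [[-0.976, 0.22, 0.001], [0.22, 0.976, -0.0], [-0.001, -0.0, -1.0]]
force: [0.4, 0.1, -0.0]
opening: 0.998
gripper_force: 0.0
```

Run:
```python
from fit import *
import pickle
m=camera_model('wrist');i=capture('wrist');pickle.dump(m,open('wp.pkl','wb'));s=get_state();print(s['tcp_pos'],s['opening'])
th=-.2215;R=np.array([[np.cos(th),-np.sin(th),0],[np.sin(th),np.cos(th),0],[0,0,1]]);O=np.array([.6175,-.164,0])
V=np.array([[45-66.5,49,114],[45-66.5,-49,114],[45,18,116],[45,-18,116],[55.4,0,116],[12,0,104],[-121.5,38.6,76.5],[-196.5,38.6,76.5]])/1e3@R.T+O
print(np.round(proj(m,V),1))
save(i,'wp.png')
```

```text
[ 0.58124771 -0.14222766  0.2161805 ] 1.0019055632294083
[[374.1 276.3]
 [227.5 276.3]
 [327.3 364.2]
 [276.9 364.2]
 [302.3 376.6]
 [302.3 314.4]
 [357.4 120.6]
 [361.   -6.3]]
```

View pics/wp.png

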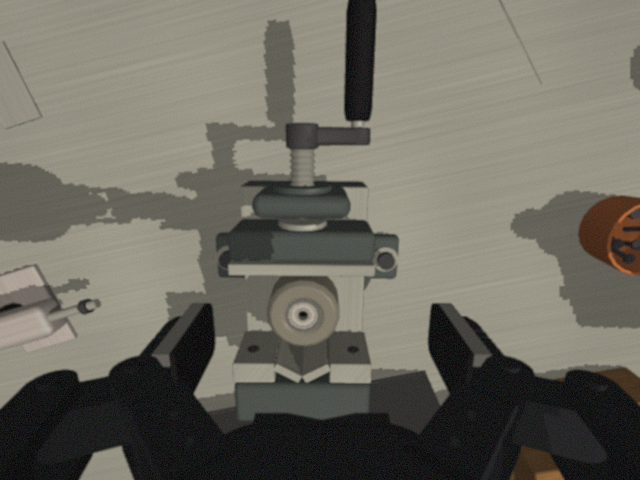

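The wheel stands flat, bearing up, at (302.5,315) against a predicted (302.3,314.4), so it is centred before the V. The handle end at (358,121) also matches. Next I go over the handle, descend and pinch it.

Call:
arm_command(
  steps=[
    {"jaw": -1,"tx": -0.0236,"ty": 0.0105,"tz": -0.01,"turn": 0},
    {"jaw": -1,"tx": -0.0236,"ty": 0.0105,"tz": -0.01,"turn": 0},
    {"jaw": -1,"tx": -0.0236,"ty": 0.0105,"tz": -0.01,"turn": 0},
    {"jaw": -1,"tx": -0.0236,"ty": 0.0105,"tz": -0.01,"turn": 0},
    {"jaw": -1,"tx": -0.0236,"ty": 0.0105,"tz": -0.01,"turn": 0},
    {"jaw": -1,"tx": 0,"ty": 0,"tz": -0.03,"turn": 0},
    {"jaw": -1,"tx": 0,"ty": 0,"tz": -0.03,"turn": 0},
    {"jaw": -1,"tx": 0,"ty": 0,"tz": -0.02,"turn": 0},
    {"jaw": -1,"tx": 0,"ty": 0,"tz": -0.01,"turn": 0},
    {"jaw": -1,"tx": 0,"ty": 0,"tz": 0,"turn": 0},
    {"jaw": -1,"tx": 0,"ty": 0,"tz": 0,"turn": 0},
  ],
)

```text
time: 10.02
tcp_pos: [0.4632, -0.0899, 0.0751]
tcp_rot: [[-0.975, 0.22, -0.002], [0.22, 0.975, 0.0], [0.002, -0.0, -1.0]]
force: [0.9, 0.8, -0.4]
opening: 1.001
gripper_force: 0.0
```

```bash
cat > arc.py <<'E'
import sys,json,numpy as np
from cell import get_state
th=-.2215;c,s=np.cos(th),np.sin(th)
def P(a,off=.008):  # world target of the grip at crank angle a
    x=45-(72-8*a/2/np.pi)-90-47.5-off*1e3; y=-42*np.sin(a); z=93+42*np.cos(a)
    return np.array([.6175+(x*c-y*s)/1e3,-.164+(x*s+y*c)/1e3,z/1e3])
def now():
    st=get_state();p=np.array(st['tcp_pos']);d=p-[.6175,-.164,0]
    v=np.array([d[0]*c+d[1]*s,-d[0]*s+d[1]*c,d[2]])*1e3
    print('vise',np.round(v,1),'ang',np.round(np.arctan2(-v[1],v[2]-93)%(2*np.pi),3),'rad',np.round(np.hypot(v[1],v[2]-93),1),'F',np.round(st['force'],1),'op',round(st['opening'],3),st['time'])
    return p
E
python3 - <<'E'
from arc import *
p=now();print(P(4.31)-p)
a=4.31+.314*np.arange(0,21);Q=np.array([P(t) for t in a]);print(np.round(np.diff(Q,axis=0)*1e3,1).tolist())
E
```

```text
vise [-166.8   38.4   75.1] ang 4.275 rad 42.4 F [ 0.9  0.8 -0.4] op 1.001 10.0167
[-0.00012167  0.00026667  0.00149389]
[[1.1, 3.0, 12.7], [0.2, -1.0, 13.1], [-0.7, -4.9, 12.2], [-1.5, -8.3, 10.1], [-2.1, -10.9, 7.0], [-2.4, -12.5, 3.2], [-2.5, -12.9, -0.9], [-2.3, -12.0, -4.9], [-1.8, -9.9, -8.4], [-1.1, -6.9, -11.1], [-0.3, -3.2, -12.7], [0.6, 0.8, -13.1], [1.5, 4.7, -12.2], [2.2, 8.1, -10.1], [2.8, 10.8, -7.0], [3.2, 12.3, -3.2], [3.3, 12.7, 0.9], [3.1, 11.8, 4.9], [2.6, 9.8, 8.4], [1.9, 6.7, 11.1]]
```

Call:
arm_command(
  steps=[
    {"jaw": 1,"tx": 0,"ty": 0,"tz": 0.001,"turn": 0},
    {"jaw": 1,"tx": 0,"ty": 0,"tz": 0,"turn": 0},
    {"jaw": 1,"tx": 0,"ty": 0,"tz": 0,"turn": 0},
    {"jaw": 1,"tx": 0,"ty": 0,"tz": 0,"turn": 0},
    {"jaw": 1,"tx": 0,"ty": 0,"tz": 0,"turn": 0},
    {"jaw": 1,"tx": 0,"ty": 0,"tz": 0,"turn": 0},
    {"jaw": 1,"tx": 0,"ty": 0,"tz": 0,"turn": 0},
    {"jaw": 1,"tx": 0,"ty": 0,"tz": 0,"turn": 0},
    {"jaw": 1,"tx": 0,"ty": 0,"tz": 0,"turn": 0},
    {"jaw": 1,"tx": 0,"ty": 0,"tz": 0,"turn": 0},
  ],
  grip_force=60,
)

```text
time: 10.85
tcp_pos: [0.4633, -0.0897, 0.077]
tcp_rot: [[-0.976, 0.22, 0.001], [0.22, 0.976, -0.0], [-0.001, -0.0, -1.0]]
force: [-0.6, -0.1, 5.2]
opening: 0.211
gripper_force: 58.5
```

```bash
python3 -c "
from arc import *
now()"
```

```text
vise [-166.7   38.6   77. ] ang 4.32 rad 41.8 F [-0.6 -0.1  5.2] op 0.211 10.85
```

Call:
arm_command(
  steps=[
    {"jaw": 1,"tx": 0.0011,"ty": 0.003,"tz": 0.0127,"turn": 0},
    {"jaw": 1,"tx": 0.0002,"ty": -0.001,"tz": 0.0131,"turn": 0},
    {"jaw": 1,"tx": -0.0007,"ty": -0.0049,"tz": 0.0122,"turn": 0},
    {"jaw": 1,"tx": -0.0015,"ty": -0.0083,"tz": 0.0101,"turn": 0},
    {"jaw": 1,"tx": -0.0021,"ty": -0.0109,"tz": 0.007,"turn": 0},
    {"jaw": 1,"tx": -0.0024,"ty": -0.0125,"tz": 0.0032,"turn": 0},
  ],
)

```text
time: 11.35
tcp_pos: [0.4581, -0.122, 0.1369]
tcp_rot: [[-0.976, 0.217, 0.002], [0.217, 0.976, 0.005], [-0.001, 0.005, -1.0]]
force: [-4.3, 11.5, 22.0]
opening: 0.205
gripper_force: 62.6
```

```bash
python3 -c "
from arc import *
p=now();print((P(4.31+6*.314)-p)*1e3)"
```

```text
vise [-164.7    6.   136.9] ang 6.148 rad 44.3 F [-4.3 11.5 22. ] op 0.205 11.35
[-0.40533056 -2.2003884  -2.09827998]
```

Call:
arm_command(
  steps=[
    {"jaw": 1,"tx": 0,"ty": 0,"tz": 0,"turn": 0},
    {"jaw": 1,"tx": 0,"ty": 0,"tz": 0,"turn": 0},
  ],
)

```text
time: 11.52
tcp_pos: [0.4577, -0.1242, 0.137]
tcp_rot: [[-0.975, 0.22, 0.002], [0.22, 0.975, 0.001], [-0.002, 0.001, -1.0]]
force: [-7.2, 3.6, 27.5]
opening: 0.209
gripper_force: 63.2
```

```bash
python3 -c "
from arc import *
p=now();print((P(4.31+6*.314)-p)*1e3)"
```

```text
vise [-164.6    3.7  137. ] ang 6.199 rad 44.1 F [-7.2  3.6 27.5] op 0.209 11.5167
[ 0.03969602  0.0312026  -2.155628  ]
```

```bash
sed -i 's/z=93+42/z=95+42/; s/v\[2\]-93/v[2]-95/g' arc.py
cat >> arc.py <<'E'
def rows(a0,n,st,corr=(0,0,0)):
    Q=np.array([P(a0+st*k) for k in range(n+1)]);d=np.diff(Q,axis=0);d[0]+=corr
    for r in d: print('{"jaw": 1, "tx": %.4f, "ty": %.4f, "tz": %.4f, "turn": 0},'%tuple(r),end=' ')
E
python3 -c "
from arc import *
now();rows(6.195,20,.314,(-.0005,0,.002))"
```

```text
vise [-164.6    3.7  137. ] ang 6.195 rad 42.2 F [-7.2  3.6 27.5] op 0.209 11.5167
{"jaw": 1, "tx": -0.0030, "ty": -0.0129, "tz": 0.0011, "turn": 0}, {"jaw": 1, "tx": -0.0023, "ty": -0.0120, "tz": -0.0049, "turn": 0}, {"jaw": 1, "tx": -0.0018, "ty": -0.0099, "tz": -0.0084, "turn": 0}, {"jaw": 1, "tx": -0.0011, "ty": -0.0069, "tz": -0.0111, "turn": 0}, {"jaw": 1, "tx": -0.0003, "ty": -0.0032, "tz": -0.0127, "turn": 0}, {"jaw": 1, "tx": 0.0006, "ty": 0.0008, "tz": -0.0131, "turn": 0}, {"jaw": 1, "tx": 0.0015, "ty": 0.0047, "tz": -0.0122, "turn": 0}, {"jaw": 1, "tx": 0.0022, "ty": 0.0081, "tz": -0.0101, "turn": 0}, {"jaw": 1, "tx": 0.0028, "ty": 0.0108, "tz": -0.0070, "turn": 0}, {"jaw": 1, "tx": 0.0032, "ty": 0.0123, "tz": -0.0032, "turn": 0}, {"jaw": 1, "tx": 0.0033, "ty": 0.0127, "tz": 0.0009, "turn": 0}, {"jaw": 1, "tx": 0.0031, "ty": 0.0118, "tz": 0.0049, "turn": 0}, {"jaw": 1, "tx": 0.0026, "ty": 0.0098, "tz": 0.0084, "turn": 0}, {"jaw": 1, "tx": 0.0019, "ty": 0.0067, "tz": 0.0111, "turn": 0}, {"jaw": 1, "tx": 0.0011, "ty": 0.0031, "tz": 0.0127, "turn": 0}, {"jaw": 1, "tx": 0.0002, "ty": -0.0009, "tz": 0.0131, "turn": 0}, {"jaw": 1, "tx": -0.0007, "ty": -0.0048, "tz": 0.0122, "turn": 0}, {"jaw": 1, "tx": -0.0015, "ty": -0.0083, "tz": 0.0101, "turn": 0}, {"jaw": 1, "tx": -0.0021, "ty": -0.0109, "tz": 0.0070, "turn": 0}, {"jaw": 1, "tx": -0.0024, "ty": -0.0125, "tz": 0.0032, "turn": 0},
```

Call:
arm_command(
  steps=[
    {"jaw": 1,"tx": -0.003,"ty": -0.0129,"tz": 0.0011,"turn": 0},
    {"jaw": 1,"tx": -0.0023,"ty": -0.012,"tz": -0.0049,"turn": 0},
    {"jaw": 1,"tx": -0.0018,"ty": -0.0099,"tz": -0.0084,"turn": 0},
    {"jaw": 1,"tx": -0.0011,"ty": -0.0069,"tz": -0.0111,"turn": 0},
    {"jaw": 1,"tx": -0.0003,"ty": -0.0032,"tz": -0.0127,"turn": 0},
    {"jaw": 1,"tx": 0.0006,"ty": 0.0008,"tz": -0.0131,"turn": 0},
    {"jaw": 1,"tx": 0.0015,"ty": 0.0047,"tz": -0.0122,"turn": 0},
    {"jaw": 1,"tx": 0.0022,"ty": 0.0081,"tz": -0.0101,"turn": 0},
    {"jaw": 1,"tx": 0.0028,"ty": 0.0108,"tz": -0.007,"turn": 0},
    {"jaw": 1,"tx": 0.0032,"ty": 0.0123,"tz": -0.0032,"turn": 0},
    {"jaw": 1,"tx": 0,"ty": 0,"tz": 0,"turn": 0},
  ],
)

```text
time: 12.43
tcp_pos: [0.4604, -0.1312, 0.0539]
tcp_rot: [[-0.976, 0.219, 0.001], [0.219, 0.976, 0.0], [-0.001, 0.0, -1.0]]
force: [0.7, 5.9, 11.1]
opening: 0.209
gripper_force: 61.8
```

```bash
python3 -c "
from arc import *
p=now();print((P(6.195+3.14)-p)*1e3)"
```

```text
vise [-160.5   -2.5   53.9] ang 3.08 rad 41.2 F [ 0.7  5.9 11.1] op 0.209 12.4333
[-0.38987402 -1.17253103 -0.68380033]
```

Call:
arm_command(
  steps=[
    {"jaw": 1,"tx": 0.0033,"ty": 0.0127,"tz": 0.0014,"turn": 0},
    {"jaw": 1,"tx": 0.0031,"ty": 0.0118,"tz": 0.0049,"turn": 0},
    {"jaw": 1,"tx": 0.0026,"ty": 0.0098,"tz": 0.0084,"turn": 0},
    {"jaw": 1,"tx": 0.0019,"ty": 0.0067,"tz": 0.0111,"turn": 0},
    {"jaw": 1,"tx": 0.0011,"ty": 0.0031,"tz": 0.0127,"turn": 0},
    {"jaw": 1,"tx": 0.0002,"ty": -0.0009,"tz": 0.0131,"turn": 0},
    {"jaw": 1,"tx": -0.0007,"ty": -0.0048,"tz": 0.0122,"turn": 0},
    {"jaw": 1,"tx": -0.0015,"ty": -0.0083,"tz": 0.0101,"turn": 0},
    {"jaw": 1,"tx": -0.0021,"ty": -0.0109,"tz": 0.007,"turn": 0},
    {"jaw": 1,"tx": -0.0024,"ty": -0.0125,"tz": 0.0032,"turn": 0},
    {"jaw": 1,"tx": -0.0025,"ty": -0.0129,"tz": -0.0009,"turn": 0},
    {"jaw": 1,"tx": -0.0023,"ty": -0.012,"tz": -0.0049,"turn": 0},
    {"jaw": 1,"tx": -0.0018,"ty": -0.0099,"tz": -0.0084,"turn": 0},
    {"jaw": 1,"tx": -0.0011,"ty": -0.0069,"tz": -0.0111,"turn": 0},
    {"jaw": 1,"tx": -0.0003,"ty": -0.0032,"tz": -0.0127,"turn": 0},
    {"jaw": 1,"tx": 0.0006,"ty": 0.0008,"tz": -0.0131,"turn": 0},
    {"jaw": 1,"tx": 0.0015,"ty": 0.0047,"tz": -0.0122,"turn": 0},
    {"jaw": 1,"tx": 0.0022,"ty": 0.0081,"tz": -0.0101,"turn": 0},
    {"jaw": 1,"tx": 0.0028,"ty": 0.0108,"tz": -0.007,"turn": 0},
    {"jaw": 1,"tx": 0.0032,"ty": 0.0123,"tz": -0.0032,"turn": 0},
  ],
)

```text
time: 14.1
tcp_pos: [0.4677, -0.1343, 0.0539]
tcp_rot: [[-0.975, 0.221, 0.001], [0.221, 0.975, -0.001], [-0.001, -0.001, -1.0]]
force: [-1.3, -4.6, 13.1]
opening: 0.208
gripper_force: 62.2
```

```bash
python3 -c "
from arc import *
p=now();print((P(6.195+3*3.14)-p)*1e3)"
```

```text
vise [-152.6   -4.    53.9] ang 3.045 rad 41.3 F [-1.3 -4.6 13.1] op 0.208 14.1
[ 0.00555286  0.07492521 -0.74273879]
```

Call:
arm_command(
  steps=[
    {"jaw": 1,"tx": 0.0033,"ty": 0.0127,"tz": 0.0009,"turn": 0},
    {"jaw": 1,"tx": 0.0031,"ty": 0.0118,"tz": 0.0049,"turn": 0},
    {"jaw": 1,"tx": 0.0026,"ty": 0.0098,"tz": 0.0084,"turn": 0},
    {"jaw": 1,"tx": 0.0019,"ty": 0.0067,"tz": 0.0111,"turn": 0},
    {"jaw": 1,"tx": 0.0011,"ty": 0.0031,"tz": 0.0127,"turn": 0},
    {"jaw": 1,"tx": 0.0002,"ty": -0.0009,"tz": 0.0131,"turn": 0},
    {"jaw": 1,"tx": -0.0007,"ty": -0.0048,"tz": 0.0122,"turn": 0},
    {"jaw": 1,"tx": -0.0015,"ty": -0.0083,"tz": 0.0101,"turn": 0},
    {"jaw": 1,"tx": -0.0021,"ty": -0.0109,"tz": 0.007,"turn": 0},
    {"jaw": 1,"tx": -0.0024,"ty": -0.0125,"tz": 0.0032,"turn": 0},
    {"jaw": 1,"tx": 0,"ty": 0,"tz": 0,"turn": 0},
    {"jaw": 1,"tx": 0,"ty": 0,"tz": 0,"turn": 0},
  ],
)

```text
time: 15.1
tcp_pos: [0.4732, -0.1281, 0.1378]
tcp_rot: [[-0.975, 0.221, 0.001], [0.221, 0.975, -0.002], [-0.001, -0.001, -1.0]]
force: [0.9, -3.7, 6.5]
opening: 0.209
gripper_force: 61.4
```

```bash
python3 -c "
from arc import *
from h import *
p=now();print((P(6.195+4*3.14)-p)*1e3)
rows(18.755,13,.1)
i=capture('top');save(i,'t2.png')
j=capture('scene');save(j,'s2.png')
"
```

```text
vise [-148.7    3.4  137.8] ang 6.205 rad 42.9 F [ 0.9 -3.7  6.5] op 0.209 15.1
[ 0.1608779   0.57679875 -0.97021635]
{"jaw": 1, "tx": -0.0008, "ty": -0.0041, "tz": 0.0002, "turn": 0}, {"jaw": 1, "tx": -0.0008, "ty": -0.0041, "tz": -0.0002, "turn": 0}, {"jaw": 1, "tx": -0.0008, "ty": -0.0041, "tz": -0.0006, "turn": 0}, {"jaw": 1, "tx": -0.0008, "ty": -0.0040, "tz": -0.0011, "turn": 0}, {"jaw": 1, "tx": -0.0007, "ty": -0.0039, "tz": -0.0015, "turn": 0}, {"jaw": 1, "tx": -0.0007, "ty": -0.0037, "tz": -0.0018, "turn": 0}, {"jaw": 1, "tx": -0.0007, "ty": -0.0035, "tz": -0.0022, "turn": 0}, {"jaw": 1, "tx": -0.0006, "ty": -0.0033, "tz": -0.0026, "turn": 0}, {"jaw": 1, "tx": -0.0005, "ty": -0.0030, "tz": -0.0029, "turn": 0}, {"jaw": 1, "tx": -0.0005, "ty": -0.0027, "tz": -0.0032, "turn": 0}, {"jaw": 1, "tx": -0.0004, "ty": -0.0024, "tz": -0.0034, "turn": 0}, {"jaw": 1, "tx": -0.0003, "ty": -0.0020, "tz": -0.0037, "turn": 0}, {"jaw": 1, "tx": -0.0002, "ty": -0.0017, "tz": -0.0038, "turn": 0},
```

Call:
arm_command(
  steps=[
    {"jaw": 1,"tx": -0.0008,"ty": -0.0041,"tz": 0.0005,"turn": 0},
    {"jaw": 1,"tx": -0.0008,"ty": -0.0041,"tz": -0.0002,"turn": 0},
    {"jaw": 1,"tx": -0.0008,"ty": -0.0041,"tz": -0.0006,"turn": 0},
    {"jaw": 1,"tx": -0.0008,"ty": -0.004,"tz": -0.0011,"turn": 0},
    {"jaw": 1,"tx": -0.0007,"ty": -0.0039,"tz": -0.0015,"turn": 0},
    {"jaw": 1,"tx": -0.0007,"ty": -0.0037,"tz": -0.0018,"turn": 0},
    {"jaw": 1,"tx": -0.0007,"ty": -0.0035,"tz": -0.0022,"turn": 0},
    {"jaw": 1,"tx": -0.0006,"ty": -0.0033,"tz": -0.0026,"turn": 0},
    {"jaw": 1,"tx": 0,"ty": 0,"tz": 0,"turn": 0},
    {"jaw": 1,"tx": 0,"ty": 0,"tz": 0,"turn": 0},
  ],
)

```text
time: 16.03
tcp_pos: [0.4673, -0.1572, 0.128]
tcp_rot: [[-0.976, 0.219, 0.001], [0.219, 0.976, 0.001], [-0.0, 0.001, -1.0]]
force: [3.2, 3.5, 2.9]
opening: 0.204
gripper_force: 61.2
```

```bash
python3 -c "
from arc import *
p=now();print((P(19.555)-p)*1e3)"
```

```text
vise [-148.   -26.3  128. ] ang 0.674 rad 42.2 F [3.2 3.5 2.9] op 0.204 16.0333
[ 0.2232765  -0.96129631 -1.01493121]
```

Call:
arm_command(
  steps=[
    {"jaw": 1,"tx": -0.0005,"ty": -0.003,"tz": -0.0029,"turn": 0},
    {"jaw": 1,"tx": -0.0005,"ty": -0.003,"tz": -0.0033,"turn": 0},
    {"jaw": 1,"tx": -0.0004,"ty": -0.0026,"tz": -0.0036,"turn": 0},
    {"jaw": 1,"tx": -0.0003,"ty": -0.002,"tz": -0.0037,"turn": 0},
  ],
)

```text
time: 16.37
tcp_pos: [0.4654, -0.1674, 0.1148]
tcp_rot: [[-0.976, 0.219, 0.001], [0.219, 0.976, 0.002], [-0.0, 0.002, -1.0]]
force: [-0.3, 8.0, 11.1]
opening: 0.205
gripper_force: 61.8
```

```bash
python3 -c "
from arc import *
p=now();print((P(20.05)-p)*1e3)"
```

```text
vise [-147.7  -36.7  114.8] ang 1.076 rad 41.7 F [-0.3  8.  11.1] op 0.205 16.3667
[ 0.14073516 -2.52245098 -4.60049223]
```

Call:
arm_command(
  steps=[
    {"jaw": 1,"tx": -0.0003,"ty": -0.0018,"tz": -0.0037,"turn": 0},
    {"jaw": 1,"tx": 0,"ty": 0,"tz": 0,"turn": 0},
    {"jaw": 1,"tx": 0,"ty": 0,"tz": 0,"turn": 0},
  ],
)

```text
time: 16.62
tcp_pos: [0.4651, -0.1692, 0.1108]
tcp_rot: [[-0.976, 0.219, 0.0], [0.219, 0.976, 0.002], [-0.0, 0.002, -1.0]]
force: [1.4, 6.0, 5.5]
opening: 0.208
gripper_force: 61.5
```

```bash
python3 -c "
from arc import *
p=now();print((P(20.05)-p)*1e3)"
```

```text
vise [-147.5  -38.6  110.8] ang 1.181 rad 41.7 F [1.4 6.  5.5] op 0.208 16.6167
[ 0.42197238 -0.66594846 -0.63419513]
```

Call:
arm_command(
  steps=[
    {"jaw": 0,"tx": 0,"ty": 0,"tz": 0,"turn": 0},
    {"jaw": -0.5,"tx": 0,"ty": 0,"tz": 0,"turn": 0},
    {"jaw": -1,"tx": 0,"ty": 0,"tz": 0,"turn": 0},
    {"jaw": -1,"tx": 0,"ty": 0,"tz": 0,"turn": 0},
    {"jaw": -1,"tx": 0,"ty": 0,"tz": 0,"turn": 0},
    {"jaw": -1,"tx": 0,"ty": 0,"tz": 0,"turn": 0},
    {"jaw": -1,"tx": 0,"ty": 0,"tz": 0.01,"turn": 0},
    {"jaw": -1,"tx": 0,"ty": 0,"tz": 0.03,"turn": 0},
    {"jaw": -1,"tx": 0,"ty": 0,"tz": 0.035,"turn": 0},
    {"jaw": -1,"tx": 0,"ty": 0,"tz": 0.035,"turn": 0},
    {"jaw": -1,"tx": 0.02,"ty": 0.004,"tz": 0.01,"turn": 0},
    {"jaw": -1,"tx": 0.03,"ty": 0.006,"tz": 0,"turn": 0},
    {"jaw": -1,"tx": 0.035,"ty": 0.008,"tz": 0,"turn": 0},
    {"jaw": -1,"tx": 0.03,"ty": 0.006,"tz": 0,"turn": 0},
    {"jaw": -1,"tx": 0,"ty": 0,"tz": 0,"turn": 0},
    {"jaw": -1,"tx": 0,"ty": 0,"tz": 0,"turn": 0},
  ],
)

```text
time: 17.95
tcp_pos: [0.5808, -0.1459, 0.2298]
tcp_rot: [[-0.976, 0.219, -0.001], [0.219, 0.976, 0.0], [0.001, -0.0, -1.0]]
force: [0.2, -0.2, -1.2]
opening: 1.001
gripper_force: 0.0
```

Run:
```python
from fit import *
m=camera_model('wrist');i=capture('wrist');s=get_state();print(s['tcp_pos'],s['time'],s['force'])
th=-.2215;R=np.array([[np.cos(th),-np.sin(th),0],[np.sin(th),np.cos(th),0],[0,0,1]]);O=np.array([.6175,-.164,0])
j=45-(72-8*20.03/2/np.pi)
gy,gz=-42*np.sin(20.03),93+42*np.cos(20.03)
V=np.array([[j,49,114],[j,-49,114],[55.4,0,116],[24.2,0,104],[j-100,gy,gz],[j-175,gy,gz]])/1e3@R.T+O
print(np.round(proj(m,V),1))
v=i[60:360,150:550]; o=cv2.resize(v,(800,600),interpolation=cv2.INTER_CUBIC); save(o,'end.png')
```

```text
[ 0.5797333  -0.14622218  0.23011922] 18.0 [-0.38801282 -0.19409464  0.82658732]
[[375.9 294.8]
 [239.3 294.7]
 [308.2 365.1]
 [308.4 320.1]
 [246.8 150.7]
 [239.2  19.6]]
```

View pics/end.png

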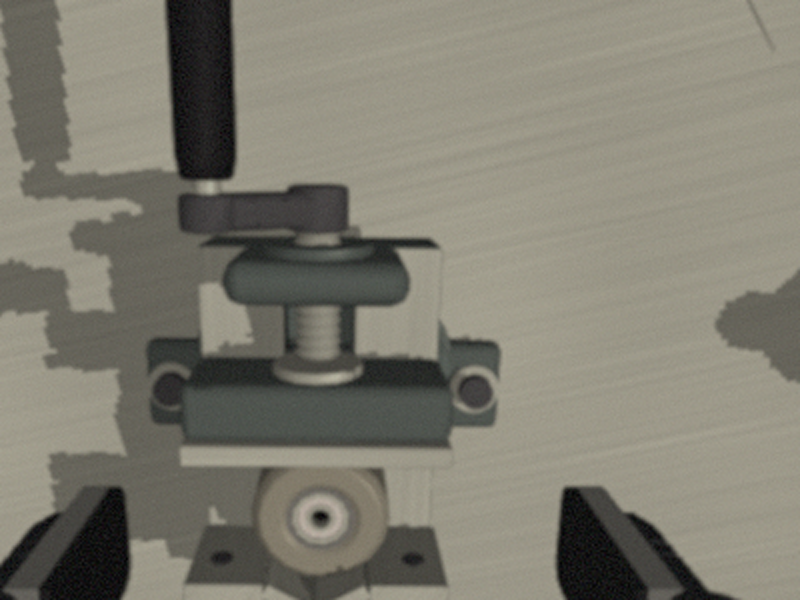

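The last picture shows the wheel in the V under the jaw, bearing up, bore at (310,318). The handle end at (252,149) sits about 6 px off its prediction, so I check the crank angle numerically.

Run:
```python
from fit import *
m=camera_model('wrist');i=capture('wrist');save(i,'e2.png')
g=i.max(2).astype(int)
obs=[]
for r in (20,50,80,110,140):
    row=g[r,200:300]; k=np.where(row<55)[0]; obs.append((r,200+k.min(),200+k.max())) if len(k) else None
print(obs)
th=-.2215;R=np.array([[np.cos(th),-np.sin(th),0],[np.sin(th),np.cos(th),0],[0,0,1]]);O=np.array([.6175,-.164,0])
cam=np.array(m['pose'])[:3,3]
for a in (19.4,19.6,19.7,19.8,19.9,20.03,20.2,20.4):
    j=45-(72-8*a/2/np.pi); gy,gz=-42*np.sin(a),93+42*np.cos(a)
    X=np.array([[j-100,gy,gz],[j-175,gy,gz]])/1e3@R.T+O
    yv=R[:,1]*.0098; c=proj(m,X); e=proj(m,X[:1]+yv)-proj(m,X[:1]-yv)
    t=np.array([(r-c[0,1])/(c[1,1]-c[0,1]) for r,_,_ in obs]);u=c[0,0]+t*(c[1,0]-c[0,0])
    print(a,np.round(c[0],1),'width',np.round(e[0,0],1),np.round(u,1))
print('obs mid',[(l+h)/2 for _,l,h in obs],'w',[h-l+1 for _,l,h in obs])
# the grip before clamping, same test on the pre-grasp view
for n in ('top','scene'): save(capture(n),n+'_e.png')
```

```text
[(20, np.int64(234), np.int64(261)), (50, np.int64(234), np.int64(264)), (80, np.int64(236), np.int64(265)), (110, np.int64(237), np.int64(266)), (140, np.int64(239), np.int64(267))]
19.4 [269.3 152.4] width 32.6 [263.8 265.  266.3 267.5 268.7]
19.6 [259.6 152.5] width 31.9 [253.1 254.6 256.  257.5 259. ]
19.7 [255.7 152.5] width 31.5 [248.8 250.4 251.9 253.5 255. ]
19.8 [252.5 152.5] width 31.0 [245.3 246.9 248.5 250.2 251.8]
19.9 [249.9 152.4] width 30.6 [242.5 244.2 245.9 247.6 249.2]
20.03 [247.7 152.3] width 30.0 [240.  241.8 243.5 245.3 247. ]
20.2 [246.5 152.2] width 29.2 [238.7 240.5 242.3 244.  245.8]
20.4 [247.5 152.1] width 28.2 [239.8 241.5 243.3 245.  246.8]
obs mid [np.float64(247.5), np.float64(249.0), np.float64(250.5), np.float64(251.5), np.float64(253.0)] w [np.int64(28), np.int64(31), np.int64(30), np.int64(30), np.int64(29)]
```

Run:
```python
from fit import *
m=camera_model('wrist');i=cv2.imread('pics/e2.png')
g=i.max(2).astype(int)
for r in (158,162,166,170,174): print(r,g[r,232:336:2].tolist())
th=-.2215;R=np.array([[np.cos(th),-np.sin(th),0],[np.sin(th),np.cos(th),0],[0,0,1]]);O=np.array([.6175,-.164,0])
for a in (19.6,19.7,19.8,19.9,20.03,20.2):
    j=45-(72-8*a/2/np.pi); gy,gz=-42*np.sin(a),93+42*np.cos(a)
    print(a,np.round(proj(m,np.array([[j-90,0,93],[j-90,gy,gz],[24.2,0,104],[j,0,114],[45,14,70],[45,-14,70],[j-30,0,93]])/1e3@R.T+O),1).tolist())
```

```text
158 [106, 105, 104, 101, 97, 82, 75, 86, 87, 110, 127, 140, 149, 129, 103, 90, 84, 89, 86, 79, 76, 77, 76, 74, 63, 66, 68, 63, 56, 60, 57, 53, 52, 52, 45, 55, 61, 62, 71, 68, 71, 72, 70, 75, 66, 61, 88, 150, 155, 154, 149, 154]
162 [107, 104, 106, 102, 57, 46, 54, 52, 61, 64, 68, 62, 64, 68, 68, 70, 67, 61, 62, 66, 63, 62, 64, 62, 62, 66, 68, 70, 63, 65, 59, 64, 68, 67, 62, 66, 65, 68, 69, 74, 69, 72, 74, 71, 64, 60, 85, 147, 157, 159, 152, 160]
166 [102, 105, 106, 96, 58, 46, 54, 57, 63, 61, 65, 67, 73, 74, 75, 65, 66, 59, 69, 69, 71, 68, 67, 66, 66, 65, 66, 68, 64, 68, 71, 65, 63, 70, 69, 67, 68, 70, 71, 73, 71, 72, 71, 70, 63, 57, 85, 151, 157, 160, 160, 160]
170 [105, 100, 107, 102, 69, 50, 58, 54, 58, 66, 66, 71, 72, 72, 71, 66, 58, 60, 62, 64, 68, 67, 70, 67, 70, 70, 64, 69, 65, 65, 64, 69, 70, 68, 67, 66, 66, 68, 71, 68, 73, 68, 69, 65, 63, 58, 97, 152, 158, 156, 158, 158]
174 [101, 103, 105, 103, 80, 49, 54, 58, 62, 65, 70, 69, 65, 69, 68, 67, 60, 58, 58, 61, 62, 60, 60, 57, 56, 61, 62, 60, 63, 62, 61, 63, 59, 55, 56, 58, 65, 66, 68, 71, 70, 68, 68, 69, 60, 54, 89, 113, 113, 130, 153, 154]
19.6 [[308.9, 165.9], [261.5, 169.9], [310.1, 321.1], [309.3, 295.2], [327.5, 323.4], [295.5, 323.4], [309.8, 247.0]]
19.7 [[308.9, 166.1], [257.6, 169.6], [310.1, 321.1], [309.3, 295.4], [327.5, 323.4], [295.5, 323.4], [309.8, 247.1]]
19.8 [[308.9, 166.3], [254.5, 169.4], [310.1, 321.1], [309.3, 295.6], [327.5, 323.4], [295.5, 323.4], [309.8, 247.3]]
19.9 [[308.9, 166.5], [252.0, 169.1], [310.1, 321.1], [309.3, 295.7], [327.5, 323.4], [295.5, 323.4], [309.8, 247.4]]
20.03 [[308.9, 166.7], [249.7, 168.7], [310.1, 321.1], [309.3, 295.9], [327.5, 323.4], [295.5, 323.4], [309.8, 247.7]]
20.2 [[308.9, 167.0], [248.5, 168.1], [310.1, 321.1], [309.3, 296.2], [327.5, 323.4], [295.5, 323.4], [309.8, 247.9]]
```

```bash
python3 -c "
from arc import *
p=now();print((P(19.77)-p)*1e3)"
```

```text
vise [-41.4   8.4 231. ] ang 6.221 rad 136.3 F [-0.6  0.  -0.4] op 0.998 18.15
[-112.52883868  -17.58420226 -110.61542432]
```

Call:
arm_command(
  steps=[
    {"jaw": -1,"tx": -0.03,"ty": -0.0045,"tz": 0,"turn": 0},
    {"jaw": -1,"tx": -0.03,"ty": -0.0045,"tz": 0,"turn": 0},
    {"jaw": -1,"tx": -0.03,"ty": -0.0045,"tz": 0,"turn": 0},
    {"jaw": -1,"tx": -0.0225,"ty": -0.004,"tz": -0.01,"turn": 0},
    {"jaw": -1,"tx": 0,"ty": 0,"tz": -0.03,"turn": 0},
    {"jaw": -1,"tx": 0,"ty": 0,"tz": -0.03,"turn": 0},
    {"jaw": -1,"tx": 0,"ty": 0,"tz": -0.025,"turn": 0},
    {"jaw": -1,"tx": 0,"ty": 0,"tz": -0.0175,"turn": 0},
    {"jaw": -1,"tx": 0,"ty": 0,"tz": 0,"turn": 0},
    {"jaw": 1,"tx": 0,"ty": 0,"tz": 0,"turn": 0},
    {"jaw": 1,"tx": 0,"ty": 0,"tz": 0,"turn": 0},
    {"jaw": 1,"tx": 0,"ty": 0,"tz": 0,"turn": 0},
    {"jaw": 1,"tx": 0,"ty": 0,"tz": 0,"turn": 0},
    {"jaw": 1,"tx": 0,"ty": 0,"tz": 0,"turn": 0},
    {"jaw": 1,"tx": 0,"ty": 0,"tz": 0,"turn": 0},
    {"jaw": 1,"tx": 0,"ty": 0,"tz": 0,"turn": 0},
    {"jaw": 1,"tx": 0,"ty": 0,"tz": 0,"turn": 0},
  ],
)

```text
time: 19.57
tcp_pos: [0.4678, -0.1642, 0.1192]
tcp_rot: [[-0.975, 0.22, 0.001], [0.22, 0.975, -0.001], [-0.001, -0.001, -1.0]]
force: [-1.5, -0.6, 6.9]
opening: 0.205
gripper_force: 58.3
```

```bash
sed -i 's/z=95+42/z=93+42/; s/v\[2\]-95/v[2]-93/g' arc.py; python3 -c "
from arc import *
now();rows(19.77,5,.09)"
```

```text
vise [-146.   -33.1  119.2] ang 0.901 rad 42.2 F [-1.5 -0.6  6.9] op 0.205 19.5667
{"jaw": 1, "tx": -0.0004, "ty": -0.0021, "tz": -0.0031, "turn": 0}, {"jaw": 1, "tx": -0.0003, "ty": -0.0018, "tz": -0.0033, "turn": 0}, {"jaw": 1, "tx": -0.0002, "ty": -0.0015, "tz": -0.0034, "turn": 0}, {"jaw": 1, "tx": -0.0002, "ty": -0.0012, "tz": -0.0036, "turn": 0}, {"jaw": 1, "tx": -0.0001, "ty": -0.0009, "tz": -0.0037, "turn": 0},
```

Re-gripped with almost no side force, the handle really is at 19.76 rad, so the crank went back about 0.25 rad when I let go. I'll wind it up again to about 20.1 rad and release gently this time.

Call:
arm_command(
  steps=[
    {"jaw": 1,"tx": -0.0004,"ty": -0.0021,"tz": -0.0031,"turn": 0},
    {"jaw": 1,"tx": -0.0003,"ty": -0.0018,"tz": -0.0033,"turn": 0},
    {"jaw": 1,"tx": -0.0002,"ty": -0.0015,"tz": -0.0034,"turn": 0},
    {"jaw": 1,"tx": -0.0002,"ty": -0.0012,"tz": -0.0036,"turn": 0},
  ],
)

```text
time: 19.9
tcp_pos: [0.4667, -0.1705, 0.1063]
tcp_rot: [[-0.976, 0.22, 0.002], [0.22, 0.976, -0.0], [-0.002, 0.0, -1.0]]
force: [-3.6, 3.6, 14.8]
opening: 0.209
gripper_force: 58.9
```

```bash
python3 -c "
from arc import *
now()"
```

```text
vise [-145.7  -39.5  106.3] ang 1.245 rad 41.7 F [-3.6  3.6 14.8] op 0.209 19.9
```

Call:
arm_command(
  steps=[
    {"jaw": 1,"tx": 0,"ty": 0,"tz": 0,"turn": 0},
    {"jaw": 1,"tx": 0,"ty": 0,"tz": 0,"turn": 0},
    {"jaw": 0.58,"tx": 0,"ty": 0,"tz": 0,"turn": 0},
    {"jaw": 0.56,"tx": 0,"ty": 0,"tz": -0.0003,"turn": 0},
  ],
  grip_force=20,
)

```text
time: 20.23
tcp_pos: [0.4667, -0.1706, 0.1057]
tcp_rot: [[-0.975, 0.22, 0.001], [0.22, 0.976, -0.001], [-0.001, -0.0, -1.0]]
force: [-3.3, 1.3, 12.0]
opening: 0.217
gripper_force: 19.7
```

```bash
python3 -c "
from arc import *
now()"
```

```text
vise [-145.7  -39.6  105.7] ang 1.261 rad 41.6 F [-3.3  1.3 12. ] op 0.217 20.2333
```

Call:
arm_command(
  steps=[
    {"jaw": 0.54,"tx": 0,"ty": 0,"tz": -0.0003,"turn": 0},
    {"jaw": 0.51,"tx": 0,"ty": 0,"tz": -0.0004,"turn": 0},
    {"jaw": 0.48,"tx": 0,"ty": 0,"tz": -0.0004,"turn": 0},
    {"jaw": 0.44,"tx": 0,"ty": 0,"tz": -0.0003,"turn": 0},
    {"jaw": 0.4,"tx": 0,"ty": 0,"tz": 0,"turn": 0},
    {"jaw": 0.3,"tx": 0,"ty": 0,"tz": 0,"turn": 0},
  ],
)

```text
time: 20.73
tcp_pos: [0.4661, -0.1707, 0.1032]
tcp_rot: [[-0.975, 0.22, -0.001], [0.22, 0.975, -0.001], [0.0, -0.001, -1.0]]
force: [0.4, 0.4, 0.1]
opening: 0.348
gripper_force: 0.4
```

```bash
python3 -c "
from arc import *
now()"
```

```text
vise [-146.2  -39.8  103.2] ang 1.321 rad 41.1 F [0.4 0.4 0.1] op 0.348 20.7333
```

Free of the handle. Now I open, rise, and measure the crank angle again.

Call:
arm_command(
  steps=[
    {"jaw": 0,"tx": 0,"ty": 0,"tz": 0,"turn": 0},
    {"jaw": -0.5,"tx": 0,"ty": 0,"tz": 0,"turn": 0},
    {"jaw": -1,"tx": 0,"ty": 0,"tz": 0,"turn": 0},
    {"jaw": -1,"tx": 0,"ty": 0,"tz": 0,"turn": 0},
    {"jaw": -1,"tx": 0,"ty": 0,"tz": 0.01,"turn": 0},
    {"jaw": -1,"tx": 0,"ty": 0,"tz": 0.03,"turn": 0},
    {"jaw": -1,"tx": 0,"ty": 0,"tz": 0.035,"turn": 0},
    {"jaw": -1,"tx": 0,"ty": 0,"tz": 0.035,"turn": 0},
    {"jaw": -1,"tx": 0.02,"ty": 0.004,"tz": 0.02,"turn": 0},
    {"jaw": -1,"tx": 0.03,"ty": 0.006,"tz": 0,"turn": 0},
    {"jaw": -1,"tx": 0.035,"ty": 0.008,"tz": 0,"turn": 0},
    {"jaw": -1,"tx": 0.03,"ty": 0.006,"tz": 0,"turn": 0},
    {"jaw": -1,"tx": 0,"ty": 0,"tz": 0,"turn": 0},
    {"jaw": -1,"tx": 0,"ty": 0,"tz": 0,"turn": 0},
    {"jaw": -1,"tx": 0,"ty": 0,"tz": 0,"turn": 0},
  ],
)

```text
time: 21.98
tcp_pos: [0.5807, -0.1464, 0.2328]
tcp_rot: [[-0.976, 0.22, -0.002], [0.22, 0.976, 0.0], [0.001, -0.0, -1.0]]
force: [-0.7, -0.7, 0.6]
opening: 1.001
gripper_force: 0.0
```

```bash
cat > ang.py <<'E'
from fit import *
m=camera_model('wrist');i=capture('wrist');save(i,'e3.png')
g=i.max(2).astype(int); obs=[]
for r in (20,50,80,110,140):
    k=np.where(g[r,200:300]<55)[0]; obs.append((r,200+k.min(),200+k.max()))
th=-.2215;R=np.array([[np.cos(th),-np.sin(th),0],[np.sin(th),np.cos(th),0],[0,0,1]]);O=np.array([.6175,-.164,0])
for a in (19.5,19.6,19.7,19.8,19.9,20.0,20.1,20.2):
    j=45-(72-8*a/2/np.pi); gy,gz=-42*np.sin(a),93+42*np.cos(a)
    c=proj(m,np.array([[j-100,gy,gz],[j-175,gy,gz],[24.2,0,104]])/1e3@R.T+O)
    t=np.array([(r-c[0,1])/(c[1,1]-c[0,1]) for r,_,_ in obs]);print(a,np.round(c[0,0]+t*(c[1,0]-c[0,0]),1))
print('obs',[(l+h)/2 for _,l,h in obs],'bore pred',c[2])
u,v=c[2].astype(int);q=g[v-9:v+7,u-8:u+9];w=np.clip(90-q,0,None);yy,xx=np.mgrid[v-9:v+7,u-8:u+9];print('bore',(w*xx).sum()/w.sum(),(w*yy).sum()/w.sum())
E
python3 ang.py
```

```text
19.5 [258.8 260.1 261.5 262.8 264.2]
19.6 [253.8 255.3 256.7 258.2 259.6]
19.7 [249.6 251.1 252.7 254.2 255.7]
19.8 [246.1 247.7 249.3 250.9 252.5]
19.9 [243.3 245.  246.7 248.3 250. ]
20.0 [241.3 243.  244.7 246.5 248.2]
20.1 [240.1 241.8 243.5 245.3 247. ]
20.2 [239.5 241.3 243.  244.8 246.6]
obs [np.float64(248.0), np.float64(250.0), np.float64(251.5), np.float64(253.0), np.float64(254.0)] bore pred [309.26156349 318.23816947]
bore 310.686018957346 316.4585308056872
```

The crank settles at the same ≈19.76 rad after a gentle release from a higher angle. That is the described slip-back to about 240 N, so the grip is firm and well below crushing. Wheel and bore are where they should be (within about 2 px), so I hand in.

```bash
python3 -c "
from cell import *
print(job_done())"
```

```text
the job is handed in; nothing more can be done
None
```

The grey wheel with its bearing sits bearing-up, home in the V of the fixed jaw, clamped at an inferred 240 N or so (the level the crank slipped back to on release; I could not measure the squeeze directly), and the job was handed in at about 22 s of the 61 s allowed.

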